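# Close the glue pump's cam-and-groove inlet with its dust plug

## Robot

A 6-joint arm with a two-finger parallel gripper is mounted at the origin on the work surface. World frame = base frame: x ahead of the robot, y to its left, z up, the work surface at z = 0. Lengths are in m, angles in rad, forces in N, time in s.
With the tool pointing down it reaches from about 0.275 to 0.825 m from the base axis. Payload 4.9 kg.
Tool frame: the origin (TCP) lies at the very end of the fingers, on their centre line; the grasp point (between the pads) lies 19 mm behind it; z points along the fingers, y is the line along which they close (so a half turn about z gives the same grasp; the last joint's range is limited). The gripper opens to 85 mm and grips with 20 to 120 N. Pads are 22 mm wide; open, the fingers measure 114 mm over their backs; the gripper's body (76 mm by 85 mm) begins 54 mm behind the grasp point. The pads swing forward as they close: fully open they stand 13 mm farther back than shut.
Start: joints at [-1.32, 0.326, -0.193, 1.052, 0, 1.437], TCP at [0.206, -0.51, 0.231] pointing down, gripper open.
Joint ranges: [-2.65, 2.65], [-0.97, 1.79], [-1.3, 1.35], [-1.93, 2.1], [-1.47, 1.37], [-3.14, 3.14]. Speed limits (rad/s): [2.57, 2.57, 3.14, 3.14, 3.14, 3.14].

## Interface

Orientations are given as a unit quaternion [w, x, y, z].
In Python, from bench import * gives the robot as it stands. The module is installed in compiled form; this text tells all that it offers.
- The arm moves only by the shell command python3 -m inch 'ROWS' [FORCE]. ROWS is JSON, a list of rows, each an object with "offset": the shift along the tool's x, y, z in m, a list of three; "dr": the turn, a rotation vector about the tool's x, y, z in degrees, a list of three; "jaw": the gripper's target within -1 to 1 (fully open at 1, half-way at 0, shut at -1). In form: [{"offset": [x, y, z], "dr": [wx, wy, wz], "jaw": jaw}, ...]. A call has 1 to 10 rows; each row is the pose to reach, as a shift and turn from the pose commanded when the call began, along the tool's axes at that moment; what a row does not reach only later rows make up. A row lasts 1/8 s, in which the tool goes at most 62.5 mm and 10.7 degrees, less where a joint would pass 70% of its speed; a pose out of reach is approached as far as the arm can. A call with a gripper value outside its range is refused whole. The fingers move at their own pace and stop on an object; FORCE is the grip in N (left out, the last holds). Time passes only in rows, so rows that repeat a pose let the fingers close. It gives the time, the measured TCP pose, the force, the opening and the grip force at its end, in the units of the state.
- get_obs(): the state, without advancing time (a new reading comes with each control period).
- get_image(name): name is "side" or "top"; returns (picture, depth): 400x640x3 uint8, blue, green, red; 400x640 float32, m along the optical axis (not along the pixel's ray), 0 where there is no reading.
- camera_model(name): a dict with "camera_matrix" (3x3 intrinsics, pixels), "cam_to_world" (4x4, takes a point from camera to world coordinates). Camera axes: x right, y up, looking along -z (the intrinsics and any distortion apply to the point x, -y, -z); pixel columns grow to the right and rows downward; lengths in m; the calibration is good to about 2 mm. A picture is of the moment at which its call begins. camera_model takes no time and is no camera call.
- close_job(): hands the job in; it is judged then, once.
The state is a dict: "t": time; "joints": joint angles; "qvel": joint speeds; "effort": joint torques, N m; "tool_pos": TCP position; "ee_rot": TCP orientation; "ft_force": force on the tool from outside, world axes, zero at the start; "torque": the same for the moment, N m; "width": opening from 0.0 (shut) to 1.0 (fully open); "grasp_force": force on a finger pad.
Only numpy, scipy, OpenCV 4.12 (cv2) and the standard library are available. Lean on these libraries where they do the work, as an engineer would, in place of code of your own. Each camera call takes 0.05 s, during which the arm holds its last target. There are 200 camera calls.

## Task

Close the glue transfer pump's upright inlet coupler for the night: stand the dust plug (the short grooved one with the flat round head) in the coupler and press it firmly but gently all the way down onto its rubber seal, so that it stays bedded there. Then swing the coupler's two cam arms down together, neither running far ahead of the other, until both lie locked against the coupler, and let go. Do not crush the seal, do not force the arms, and leave the other things on the bench where they are.

Things in the scene. Friction and masses are not known exactly. Their poses are not given: they have to be found in the camera images.
- plug_center (a point): Centre of the loose aluminium dust plug, 46 mm tall, 160 g, standing on its nose, alike all round (yaw means nothing); z up. This point is half-way, 23 mm from either flat end. From below: nose 36.7 mm across, bevelled 2.5 mm at the bottom edge; V groove (waist 26 mm) from 10 to 24 mm up; 36.7 mm land; from 29.5 mm to the top a flat round head 40 mm across, to hold it by.
- pump: The pump unit on its grey plate; fixed. Origin: on the bench, straight under the axis of its upright inlet coupler; z up; x from the coupler to the blue pump head, nearest part 78 mm off and 130 mm high. The coupler is screwed more or less far onto its standpipe: the centre of its mouth, at the rim (coupler's origin, z up the bore), is 124 to 140 mm above the bench, to be felt or seen.
- coupler (a joint): Turn of the coupler on its standpipe, rad, screwed tight there: 0 = left cam arm to the pump's +y, right arm to -y; grows anticlockwise from above. Bore 38 mm across (0.65 mm clearance round the plug), body 50 mm. Home: nose 27 mm below the rim, on the pressed seal; plug_center 4 mm below it, level with the cam pivots; head's underside 2.5 mm above it.
- cam_left (a joint): Angle of the left cam arm, rad. 0 = locked, hanging straight down along the coupler; grows as it swings out and up; 1.57 = level; stop at 2.4. Stiff hinge: stays where left, 0.11 N m to move, to about 0.4 N m in the last 0.5 rad, where its cam enters the plug's groove and draws the plug down. Pivot 26 mm from the axis, 4 mm below the rim; steel arm 54 mm long, 11 mm wide, 6 mm thick.
- cam_right (a joint): Angle of the right arm, rad, mirror of the left. The face to push (outer when locked, upper when level) is 7 mm outside the pivot; 66 mm over both when locked. Fingers spread across the plug's head, inner faces 42 mm from the axis, tips going 25 mm below the pivots, push both arms to about 0.4 rad; a squeeze there from outside, 20 to 40 N, closes them. Over 70 N from a finger forces an arm.
- standpipe (a point): Top of the pump's elbow, 55 mm above the bench on the coupler's axis. Over it in the coupler is the rubber seal, top 22 mm below the rim; it drags and gives under the plug's nose: moves from about 6 N, about 17 N at the home travel of 5 mm, solid at 6.5 mm; over 45 N crushes it. Let go, the plug rises 1 to 2 mm and stays. Bedded under about 2.5 mm, the cams jam on the plug.
- hose_tail: Bystander: aluminium hose-tail adapter, 82 mm tall, standing on a grooved end like the plug's but with a ribbed spout on top; origin at the centre of its underside.
- bush: Bystander: aluminium reducer bush, 30 mm tall, thread below and a hexagon 46 mm across on top; origin at the centre of its underside.
- glue_bottle: Bystander: white glue bottle with a red cap, 62 mm across, 170 mm tall, standing; origin at the centre of its underside.
- wax_tin: Bystander: round tin, 76 mm across, 55 mm tall; origin at the centre of its underside.
- spanner: Bystander: steel spanner, 190 mm long, lying flat; origin at its middle, underneath.
- screwdriver: Bystander: screwdriver with a red handle, 200 mm long, lying; origin at its middle, underneath.
- offcut: Bystander: plywood offcut 140 x 55 x 24 mm, lying flat; origin at the centre of its underside.
There are look-alikes about, which are no part of the job. Leave any pink or red look-alike of the part that bears plug_center alone.

How it is judged:
By the outcome, as a careful person would: the job done as asked, in the order asked, and still so for the second after the job is handed in, with the robot touching nothing.
It also fails if it takes over 61 s, if anything falls off the work surface, if the arm or the gripper's body presses on something with over 40 N, if the wrist force passes 120 N, or if a joint passes its speed limit or range.

## Working session

There is one attempt and no reset: what is moved stays moved. The work goes in short steps, Python scripts to look and compute and a shell command to move; the robot and the scene stay as the last step left them, time stands still between calls to the robot, and variables do not carry over. Pictures are saved under pics/ and viewed, at most 10 in all, crops included, and the job is handed in when it is done.

```bash
mkdir -p pics; cat > h.py <<'E'
from bench import *
import numpy as np, cv2
def world(name,depth):
    m=camera_model(name);K=np.array(m["camera_matrix"]);T=np.array(m["cam_to_world"])
    v,u=np.mgrid[0:400,0:640]
    p=np.stack([(u-K[0,2])/K[0,0]*depth,-(v-K[1,2])/K[1,1]*depth,-depth],-1)
    return p@T[:3,:3].T+T[:3,3]
E
python3 - <<'E'
from h import *
for n in("top","side"):
    im,d=get_image(n);np.savez(n+"0.npz",im=im,d=d);cv2.imwrite(f"pics/{n}0.png",im)
    m=camera_model(n);print({k:np.round(v,3).tolist() if not isinstance(v,str) else v for k,v in m.items()})
o=get_obs();print(o)
E
```

```text
{'camera_matrix': [[380.09, 0.0, 316.181], [0.0, 380.09, 194.466], [0.0, 0.0, 1.0]], 'cam_to_world': [[0.005, 0.991, -0.13, 0.385], [-1.0, 0.004, -0.007, 0.008], [-0.007, 0.13, 0.991, 1.277], [0.0, 0.0, 0.0, 1.0]]}
{'camera_matrix': [[471.387, 0.0, 316.441], [0.0, 471.387, 194.459], [0.0, 0.0, 1.0]], 'cam_to_world': [[-0.815, 0.433, -0.384, 0.074], [-0.579, -0.613, 0.538, 0.641], [-0.003, 0.661, 0.75, 0.999], [0.0, 0.0, 0.0, 1.0]]}
{'t': 0.1, 'joints': array([-1.32020000e+00,  3.26863585e-01, -1.93442305e-01,  1.05198771e+00,
        2.43451753e-05,  1.43658271e+00]), 'qvel': array([ 1.78845002e-03, -1.29109241e-03,  4.27743021e-03, -2.76361165e-03,
       -2.62144101e-04, -9.49005618e-05]), 'effort': array([ 4.45803907e-04, -4.44240940e+01,  2.63036817e+01,  7.89026526e-03,
       -1.51263462e-04, -2.47901603e-06]), 'tool_pos': array([ 0.20634831, -0.50929391,  0.23059927]), 'ee_rot': array([-7.48076960e-04,  9.81546922e-01,  1.91219978e-01, -3.13875943e-05]), 'ft_force': array([-0.28153533,  0.5634297 , -0.1213939 ]), 'torque': array([ 0.00199087, -0.03040546,  0.02770862]), 'grasp_force': 0.0, 'width': 0.9964031907652169}
```

View pics/top0.png

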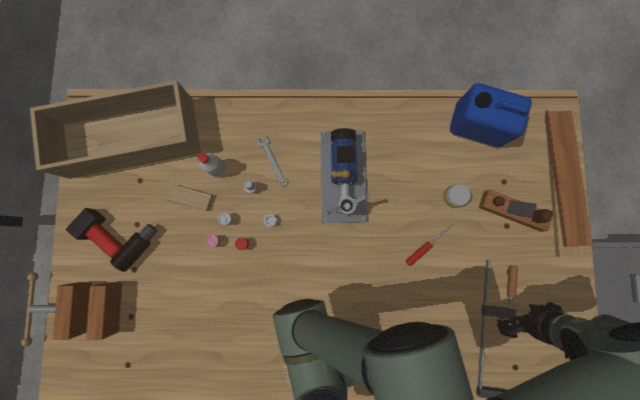

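View pics/side0.png

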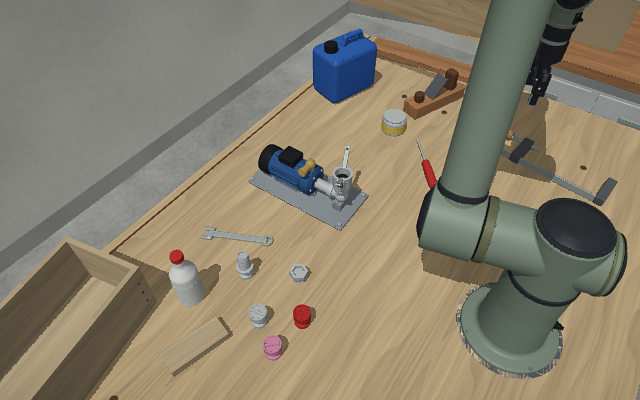

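The top view shows these candidates for the plug: grey round (225,218), pink (213,241), red (242,243), hose-tail (250,187) and hex bush (271,221). In the side view they are at (258,315), (273,347), (302,316), (245,264) and (299,272). The grey round one fits best, being plain aluminium with a flat round head. The coupler is at top (348,205) and side (342,175). I'll confirm with enlarged crops.

```bash
python3 - <<'E'
from h import *
T=np.load("top0.npz");S=np.load("side0.npz")
c=lambda im,u,v,h: cv2.resize(im[v-h:v+h,u-h:u+h],(390,290) if 0 else (300,300),interpolation=cv2.INTER_CUBIC)
cv2.imwrite("pics/crop0.png",np.vstack([np.hstack([c(T["im"],232,228,30),c(S["im"],275,320,40)]),np.hstack([c(T["im"],350,205,30),c(S["im"],342,178,35)])]))
pt=world("top",T["d"]);ps=world("side",S["d"])
# plug: flat top at z~.046, grey
for n,p,im,(u,v) in(("top",pt,T["im"],(225,218)),("side",ps,S["im"],(258,315))):
    q=p[v-14:v+14,u-14:u+14];hs=cv2.cvtColor(im,cv2.COLOR_BGR2HSV)[v-14:v+14,u-14:u+14]
    m=(q[...,2]>.038)&(q[...,2]<.056)&(hs[...,1]<60)
    x=q[m];print(n,"plug",m.sum(),np.median(x,0).round(4),x.min(0).round(4),x.max(0).round(4))
for n,p,(u,v) in(("top",pt,(348,205)),("side",ps,(342,175))):
    q=p[v-30:v+30,u-30:u+30]
    for lo,hi in((.115,.122),(.122,.128),(.128,.134),(.134,.140),(.14,.146),(.146,.16),(.16,.2)):
        m=(q[...,2]>lo)&(q[...,2]<hi);x=q[m]
        if len(x):print(n,lo,m.sum(),np.median(x,0).round(4),x.min(0).round(3),x.max(0).round(3))
# plate orientation
q=pt[120:235,310:380];m=(q[...,2]>.003)&(q[...,2]<.02)
v,u=np.where(m);print(cv2.minAreaRect(q[m][:,:2].astype(np.float32)))
E
```

```text
top plug 125 [0.4689 0.3133 0.044 ] [0.4496 0.2941 0.0385] [0.4858 0.3331 0.05  ]
side plug 266 [0.4675 0.3164 0.0455] [0.4484 0.2952 0.0381] [0.4889 0.3359 0.0533]
top 0.115 43 [ 0.5953 -0.0685  0.1189] [ 0.481 -0.09   0.115] [ 0.599 -0.035  0.122]
top 0.122 13 [ 0.5202 -0.0746  0.1256] [ 0.484 -0.095  0.122] [ 0.598 -0.041  0.128]
top 0.128 42 [ 0.5043 -0.0812  0.1325] [ 0.48  -0.104  0.13 ] [ 0.528 -0.056  0.134]
top 0.134 86 [ 0.5037 -0.0736  0.1359] [ 0.479 -0.107  0.134] [ 0.528 -0.046  0.14 ]
top 0.14 22 [ 0.5135 -0.103   0.1433] [ 0.485 -0.112  0.14 ] [ 0.524 -0.043  0.146]
top 0.146 59 [ 0.4903 -0.0427  0.1531] [ 0.475 -0.128  0.146] [ 0.531 -0.016  0.16 ]
top 0.16 33 [ 0.5221 -0.1277  0.1646] [ 0.474 -0.14   0.16 ] [ 0.533 -0.01   0.173]
side 0.115 57 [ 0.5131 -0.0812  0.1174] [ 0.48  -0.097  0.115] [ 0.598 -0.053  0.122]
side 0.122 55 [ 0.5134 -0.0774  0.125 ] [ 0.478 -0.097  0.122] [ 0.603 -0.041  0.128]
side 0.128 56 [ 0.5069 -0.0757  0.1313] [ 0.479 -0.103  0.128] [ 0.531 -0.038  0.134]
side 0.134 125 [ 0.5063 -0.0809  0.1363] [ 0.479 -0.108  0.134] [ 0.532 -0.038  0.14 ]
side 0.14 26 [ 0.5145 -0.101   0.1432] [ 0.488 -0.113  0.14 ] [ 0.524 -0.04   0.146]
side 0.146 51 [ 0.5195 -0.1129  0.1532] [ 0.481 -0.132  0.147] [ 0.529 -0.025  0.159]
side 0.16 47 [ 0.5245 -0.1272  0.1661] [ 0.473 -0.136  0.16 ] [ 0.536 -0.008  0.174]
((0.6168671250343323, -0.07887180894613266), (0.39304786920547485, 0.23635782301425934), 0.1484236866235733)
```

View pics/crop0.png

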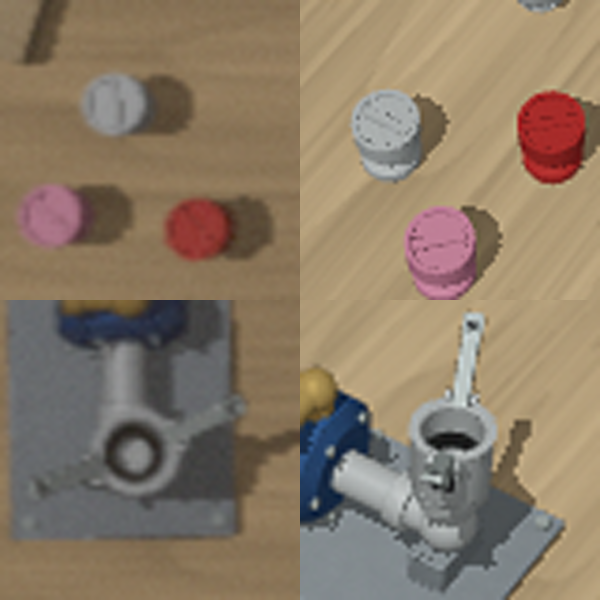

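The crops confirm it: the grey grooved plug with the flat head is in the upper part of both plug crops, with the pink and red copies beside it. The coupler's arms both stand up and out, along a line tilted about 25° in the top picture. Next I'll measure the rim and the arm direction more closely.

```bash
python3 - <<'E'
from h import *
for n,(u,v) in(("top",(348,205)),("side",(342,175))):
    Z=np.load(n+"0.npz");p=world(n,Z["d"])[v-36:v+30,u-30:u+30].reshape(-1,3)
    r=np.hypot(p[:,0]-.505,p[:,1]+.076)
    m=(r<.027)&(p[:,2]>.128)&(p[:,2]<.142)
    x=p[m];(c,R)=cv2.minEnclosingCircle(x[:,:2].astype(np.float32))
    # LSQ annulus: mean of top band
    print(n,"rim",m.sum(),"enc",np.round(c,4),round(R,4),"minmax mid",((x.min(0)+x.max(0))/2).round(4),"z pct",np.percentile(x[:,2],[10,50,75,90]).round(4))
    a=p[(p[:,2]>.147)&(r<.085)&(r>.03)]
    for s in(1,-1):
        k=a[s*(a[:,1]+.076)>0]
        if len(k)<4: continue
        far=k[k[:,2]>np.percentile(k[:,2],60)].mean(0);d=far-[.505,-.076,.132]
        print(s,len(k),far.round(4),"dir deg",np.degrees(np.arctan2(d[1],d[0])).round(1),"elev",np.degrees(np.arctan2(d[2],np.hypot(d[0],d[1])-.026)).round(1))
    L=a[a[:,1]>-.076].mean(0)-a[a[:,1]<-.076].mean(0);print("L-R line",np.degrees(np.arctan2(L[1],L[0])).round(1))
# plug circle by mask
for n,(u,v) in(("top",(225,218)),("side",(258,315))):
    Z=np.load(n+"0.npz");m=cv2.cvtColor(Z["im"],cv2.COLOR_BGR2HSV)[v-16:v+16,u-16:u+16]
    p=world(n,Z["d"])[v-16:v+16,u-16:u+16];x=p[(p[...,2]>.041)&(p[...,2]<.052)]
    print(n,np.round(cv2.minEnclosingCircle(x[:,:2].astype(np.float32))[0],4),x.mean(0).round(4))
from scipy.spatial.transform import Rotation as Ro
o=get_obs();q=o["ee_rot"];print(Ro.from_quat(np.r_[q[1:],q[0]]).as_matrix().round(3),o["tool_pos"])
E
```

```text
top rim 115 enc [ 0.5044 -0.0758] 0.0267 minmax mid [ 0.5037 -0.075   0.1356] z pct [0.1314 0.1347 0.1363 0.1376]
1 44 [ 0.4801 -0.0173  0.1625] dir deg 113.0 elev 38.9
-1 44 [ 0.5273 -0.1323  0.1661] dir deg -68.4 elev 44.6
L-R line 112.5
side rim 157 enc [ 0.5052 -0.0756] 0.0269 minmax mid [ 0.5053 -0.0763  0.1348] z pct [0.1308 0.1352 0.1367 0.1379]
1 28 [ 0.4782 -0.0124  0.1668] dir deg 112.9 elev 39.0
-1 68 [ 0.5276 -0.1301  0.1664] dir deg -67.4 elev 46.5
L-R line 113.0
top [0.4678 0.314 ] [0.4679 0.3137 0.0445]
side [0.4697 0.3157] [0.468  0.3156 0.0455]
[[ 0.927  0.375 -0.   ]
 [ 0.375 -0.927  0.001]
 [ 0.    -0.001 -1.   ]] [ 0.20634831 -0.50929391  0.23059927]
```

```bash
python3 -m inch '[{"offset":[0.055,-0.067,0],"dr":[0,0,-10],"jaw":0.4},{"offset":[0.11,-0.133,0],"dr":[0,0,-20],"jaw":0.4},{"offset":[0.165,-0.2,0],"dr":[0,0,-30],"jaw":0.4},{"offset":[0.22,-0.266,0],"dr":[0,0,-40],"jaw":0.4},{"offset":[0.275,-0.333,0],"dr":[0,0,-50],"jaw":0.4},{"offset":[0.33,-0.4,0],"dr":[0,0,-60],"jaw":0.4},{"offset":[0.385,-0.466,0],"dr":[0,0,-70],"jaw":0.4},{"offset":[0.44,-0.533,0],"dr":[0,0,-80],"jaw":0.4},{"offset":[0.495,-0.6,0],"dr":[0,0,-90.7],"jaw":0.4},{"offset":[0.552,-0.666,0.05],"dr":[0,0,-90.7],"jaw":0.4}]'
```

```text
t: 1.35
tool_pos: [0.3952, 0.0876, 0.2216]
ee_rot: [0.001, 0.553, 0.833, 0.001]
ft_force: [1.6, 0.0, -0.3]
width: 0.698
grasp_force: 0.0
```

```bash
cat > go.py <<'E'
import sys
from h import *
from scipy.spatial.transform import Rotation as Ro
o=get_obs();q=o["ee_rot"];R=Ro.from_quat(np.r_[q[1:],q[0]])
x,y,z,a=map(float,sys.argv[1:5]);a=np.radians(a)
yt=np.array([np.cos(a),np.sin(a),0]);zt=np.array([0,0,-1.]);xt=np.cross(yt,zt)
print("offset",R.inv().apply(np.array([x,y,z])-o["tool_pos"]).round(4),"dr",np.degrees((R.inv()*Ro.from_matrix(np.c_[xt,yt,zt])).as_rotvec()).round(2))
print("pos",o["tool_pos"].round(4),"F",o["ft_force"].round(1),"M",o["torque"].round(2),"w",round(o["width"],3),"t",round(o["t"],2),"joints",o["joints"].round(2))
E
python3 go.py 0.468 0.315 0.10 22.7
```

```text
offset [0.1815 0.1551 0.1217] dr [0.11 0.06 0.13]
pos [0.3952 0.0876 0.2216] F [ 1.6  0.  -0.3] M [-0.06 -0.08  0.02] w 0.698 t 1.35 joints [ 0.04  0.06 -0.55  0.95 -0.    1.21]
```

```bash
python3 -m inch '[{"offset":[0.045,0.039,0.02],"dr":[0,0,0],"jaw":0.4},{"offset":[0.09,0.078,0.05],"dr":[0,0,0],"jaw":0.4},{"offset":[0.136,0.117,0.09],"dr":[0,0,0],"jaw":0.4},{"offset":[0.1815,0.1551,0.1217],"dr":[0,0,0],"jaw":0.4},{"offset":[0.1815,0.1551,0.1217],"dr":[0,0,0],"jaw":0.4},{"offset":[0.1815,0.1551,0.1217],"dr":[0,0,0],"jaw":0.4},{"offset":[0.1815,0.1551,0.1217],"dr":[0,0,0],"jaw":0.4}]'; python3 go.py 0.468 0.315 0.04 22.7
python3 - <<'E'
from h import *
im,d=get_image("side");cv2.imwrite("pics/s1.png",cv2.resize(im[230:380,180:380],(800,600),interpolation=cv2.INTER_CUBIC))
E
```

```text
t: 2.22
tool_pos: [0.4672, 0.3116, 0.1001]
ee_rot: [0.0, 0.554, 0.832, -0.0]
ft_force: [0.3, 0.1, 0.4]
width: 0.701
grasp_force: 0.0
offset [0.0029 0.0021 0.0601] dr [ 0.    0.03 -0.02]
pos [0.4672 0.3116 0.1001] F [0.3 0.1 0.4] M [-0.04 -0.01 -0.01] w 0.701 t 2.23 joints [ 0.46  0.47 -0.34  0.76 -0.    1.63]
```

View pics/s1.png

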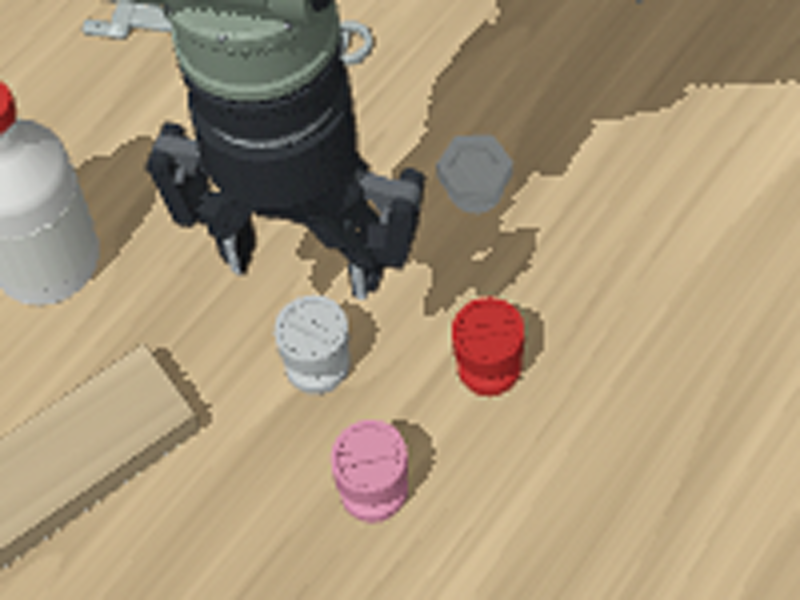

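```bash
python3 - <<'E'
from h import *
im,d=get_image("side");p=world("side",d)
hs=im.max(2)
m=(np.hypot(p[...,0]-.468,p[...,1]-.313)<.06)&(p[...,2]>.055)&(p[...,2]<.2)
m[:, :]&=True
x=p[m];
for s in(1,-1):
    k=x[s*((x[:,0]-.468)*.92+(x[:,1]-.313)*.386)>.015]
    k=k[np.argsort(k[:,2])];print(s,len(k),k[:8].round(4).tolist())
E
python3 go.py 0.468 0.315 0.033 22.7
```

```text
1 307 [[0.496, 0.3241, 0.1049], [0.4961, 0.3234, 0.108], [0.4974, 0.3186, 0.1082], [0.4926, 0.3334, 0.1093], [0.4982, 0.3174, 0.11], [0.492, 0.3308, 0.1103], [0.4996, 0.3158, 0.1104], [0.4932, 0.3293, 0.1112]]
-1 330 [[0.4303, 0.3067, 0.1096], [0.4315, 0.3083, 0.1109], [0.4291, 0.3013, 0.1114], [0.433, 0.3098, 0.1115], [0.432, 0.3042, 0.1127], [0.4356, 0.3097, 0.1128], [0.4303, 0.3062, 0.1133], [0.4298, 0.3034, 0.1138]]
offset [0.003  0.0015 0.0676] dr [ 0.07  0.01 -0.05]
pos [0.4676 0.3116 0.1006] F [ 0.1 -0.3  0.5] M [ 0.   -0.01 -0.  ] w 0.7 t 2.33 joints [ 0.46  0.47 -0.34  0.76 -0.    1.63]
```

```bash
python3 -m inch '[{"offset":[0.003,0.0015,0.03],"dr":[0,0,0],"jaw":0.4},{"offset":[0.003,0.0015,0.06],"dr":[0,0,0],"jaw":0.4},{"offset":[0.003,0.0015,0.0715],"dr":[0,0,0],"jaw":0.4},{"offset":[0.003,0.0015,0.0715],"dr":[0,0,0],"jaw":0.4},{"offset":[0.003,0.0015,0.0715],"dr":[0,0,0],"jaw":0.4}]' 60; python3 go.py 0.468 0.315 0.029 22.7
```

```text
t: 2.95
tool_pos: [0.4685, 0.3163, 0.0292]
ee_rot: [0.001, 0.554, 0.833, 0.001]
ft_force: [-0.0, -0.0, -0.0]
width: 0.701
grasp_force: 0.0
offset [-0.001  -0.001   0.0002] dr [ 0.12 -0.01  0.03]
pos [0.4685 0.3163 0.0292] F [-0. -0. -0.] M [ 0.03  0.   -0.03] w 0.701 t 2.95 joints [ 0.46  0.56 -0.4   0.61  0.    1.64]
```

```bash
python3 -m inch '[{"offset":[0,0,0],"dr":[0,0,0],"jaw":0},{"offset":[0,0,0],"dr":[0,0,0],"jaw":-0.3},{"offset":[0,0,0],"dr":[0,0,0],"jaw":-0.3},{"offset":[0,0,0],"dr":[0,0,0],"jaw":-0.3},{"offset":[0,0,0],"dr":[0,0,0],"jaw":-0.3}]' 60; python3 go.py 0.468 0.315 0.029 22.7
```

```text
t: 3.58
tool_pos: [0.4682, 0.3165, 0.0293]
ee_rot: [0.001, 0.554, 0.833, 0.001]
ft_force: [-1.3, -0.9, 5.6]
width: 0.443
grasp_force: 59.5
offset [-0.0013 -0.0008  0.0003] dr [0.11 0.01 0.06]
pos [0.4682 0.3165 0.0293] F [-1.3 -0.9  5.6] M [-0.17  0.19 -0.  ] w 0.443 t 3.58 joints [ 0.46  0.56 -0.4   0.61 -0.    1.64]
```

```bash
python3 -m inch '[{"offset":[0,0,-0.03],"dr":[0,0,0],"jaw":-0.3},{"offset":[0,0,-0.08],"dr":[0,0,0],"jaw":-0.3},{"offset":[0,0,-0.14],"dr":[0,0,0],"jaw":-0.3},{"offset":[0,0,-0.19],"dr":[0,0,0],"jaw":-0.3},{"offset":[0,0,-0.2],"dr":[0,0,0],"jaw":-0.3},{"offset":[0,0,-0.2],"dr":[0,0,0],"jaw":-0.3}]'; python3 go.py 0.5045 -0.0757 0.23 22.7
```

```text
t: 4.32
tool_pos: [0.4675, 0.3161, 0.228]
ee_rot: [0.0, 0.554, 0.833, 0.0]
ft_force: [-0.0, 0.6, -1.6]
width: 0.441
grasp_force: 60.9
offset [-0.3757 -0.1174 -0.0021] dr [ 0.04 -0.    0.05]
pos [0.4675 0.3161 0.228 ] F [-0.   0.6 -1.6] M [-0.03  0.01 -0.01] w 0.441 t 4.33 joints [ 0.46  0.35 -0.16  1.06 -0.    1.64]
```

```bash
python3 -m inch '[{"offset":[-0.04,-0.0125,-0.002],"dr":[0,0,0],"jaw":-0.3},{"offset":[-0.095,-0.03,-0.002],"dr":[0,0,0],"jaw":-0.3},{"offset":[-0.15,-0.047,-0.002],"dr":[0,0,0],"jaw":-0.3},{"offset":[-0.205,-0.064,-0.002],"dr":[0,0,0],"jaw":-0.3},{"offset":[-0.26,-0.081,-0.002],"dr":[0,0,0],"jaw":-0.3},{"offset":[-0.315,-0.0985,-0.002],"dr":[0,0,0],"jaw":-0.3},{"offset":[-0.36,-0.1125,-0.002],"dr":[0,0,0],"jaw":-0.3},{"offset":[-0.3755,-0.1175,-0.002],"dr":[0,0,0],"jaw":-0.3},{"offset":[-0.3755,-0.1175,-0.002],"dr":[0,0,0],"jaw":-0.3},{"offset":[-0.3755,-0.1175,-0.002],"dr":[0,0,0],"jaw":-0.3}]'; python3 go.py 0.5045 -0.0757 0.23 22.7
python3 - <<'E'
from h import *
for n in("top","side"):
    im,d=get_image(n);np.savez(n+"1.npz",im=im,d=d)
    if n=="side":cv2.imwrite("pics/s2.png",cv2.resize(im[60:240,220:460],(800,600),interpolation=cv2.INTER_CUBIC))
E
```

```text
t: 5.58
tool_pos: [0.5036, -0.0742, 0.229]
ee_rot: [-0.001, 0.553, 0.833, 0.0]
ft_force: [0.5, 1.1, -2.4]
width: 0.442
grasp_force: 60.9
offset [-0.0017  0.0002 -0.001 ] dr [-0.07 -0.1   0.12]
pos [ 0.5036 -0.0742  0.229 ] F [ 0.5  1.1 -2.4] M [ 0.08 -0.    0.07] w 0.442 t 5.58 joints [-0.29  0.25 -0.3   1.02  0.    0.88]
```

View pics/s2.png

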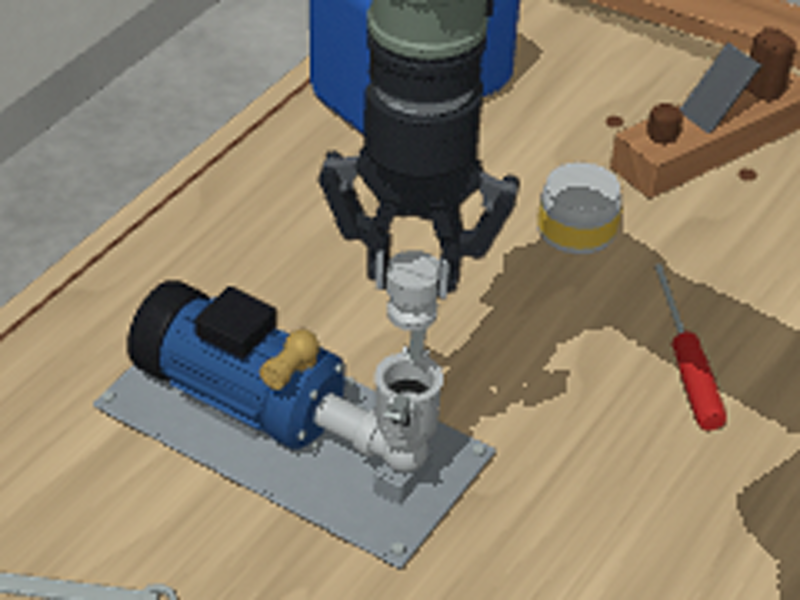

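The side view shows the plug hanging upright in the fingers at (413,290) in the crop, over the coupler mouth at (410,378). I'll fit circles of known radius to both in this one view to get their relative offset.

```bash
python3 - <<'E'
from h import *
from scipy.optimize import least_squares
Z=np.load("side1.npz");p=world("side",Z["d"]);q=p.reshape(-1,3)
def fit(x,R,c0):
    f=lambda c:np.hypot(x[:,0]-c[0],x[:,1]-c[1])-R
    s=least_squares(f,c0,loss="soft_l1",f_scale=.001);return s.x.round(4),len(x),np.std(s.fun).round(4)
c=np.array([.504,-.0755]);r=np.hypot(q[:,0]-c[0],q[:,1]-c[1])
al=np.radians(22.7);t=np.abs((q[:,0]-c[0])*np.cos(al)+(q[:,1]-c[1])*np.sin(al))
for lo,hi,R in((.201,.21,.01835),(.2235,.229,.01835),(.231,.243,.020)):
    x=q[(r<.028)&(t<.017)&(q[:,2]>lo)&(q[:,2]<hi)];print("plug",lo,fit(x,R,c) if len(x)>5 else len(x))
x=q[(r<.03)&(q[:,2]>.185)&(q[:,2]<.26)];print("plug low z",np.sort(q[(r<.022)&(q[:,2]>.18)][:,2])[:6].round(4))
# coupler body: exclude arm-side pts
s=np.abs(-(q[:,0]-c[0])*np.sin(al)+(q[:,1]-c[1])*np.cos(al))
for lo,hi in((.10,.13),(.112,.134)):
    x=q[(r<.03)&(r>.021)&(s<.019)&(q[:,2]>lo)&(q[:,2]<hi)];print("coupler",fit(x,.025,c))
x=q[(r<.027)&(r>.017)&(q[:,2]>.125)&(q[:,2]<.145)]
print("rim z",np.percentile(x[:,2],[50,75,90]).round(4))
k=q[(r<.0265)&(r>.018)&(q[:,2]>.133)&(q[:,2]<.142)];print("annulus mid-R22 fit",fit(k,.022,c), ((k.min(0)+k.max(0))/2).round(4))
E
python3 go.py 0.5045 -0.0757 0.23 22.7
```

```text
plug 0.201 (array([ 0.5057, -0.0761]), 31, np.float64(0.0011))
plug 0.2235 (array([ 0.5064, -0.0753]), 14, np.float64(0.0011))
plug 0.231 (array([ 0.505 , -0.0755]), 61, np.float64(0.0038))
plug low z [0.2015 0.2019 0.203  0.2036 0.2039 0.2039]
coupler (array([ 0.505 , -0.0765]), 67, np.float64(0.0017))
coupler (array([ 0.5049, -0.0763]), 50, np.float64(0.0019))
rim z [0.1356 0.1369 0.1379]
annulus mid-R22 fit (array([ 0.5042, -0.075 ]), 117, np.float64(0.0022)) [ 0.5037 -0.0753  0.1373]
offset [-0.0016 -0.0002 -0.0004] dr [-0.02 -0.05  0.17]
pos [ 0.504  -0.0741  0.2296] F [-0.3  0.3 -0.7] M [ 0.01  0.05 -0.02] w 0.443 t 5.67 joints [-0.29  0.25 -0.3   1.02  0.    0.88]
```

```bash
python3 -m inch '[{"offset":[0,-0.001,0.02],"dr":[0,0,0],"jaw":-0.3},{"offset":[0,-0.001,0.045],"dr":[0,0,0],"jaw":-0.3},{"offset":[0,-0.001,0.058],"dr":[0,0,0],"jaw":-0.3},{"offset":[0,-0.001,0.061],"dr":[0,0,0],"jaw":-0.3},{"offset":[0,-0.001,0.063],"dr":[0,0,0],"jaw":-0.3},{"offset":[0,-0.001,0.065],"dr":[0,0,0],"jaw":-0.3},{"offset":[0,-0.001,0.067],"dr":[0,0,0],"jaw":-0.3}]'; python3 go.py 0.5045 -0.0757 0.14 22.7
```

```text
t: 6.55
tool_pos: [0.5038, -0.0762, 0.1633]
ee_rot: [0.0, 0.554, 0.833, 0.0]
ft_force: [-0.3, 0.6, -2.0]
width: 0.438
grasp_force: 60.9
offset [0.0002 0.0008 0.0233] dr [0.04 0.04 0.04]
pos [ 0.5038 -0.0762  0.1633] F [-0.3  0.6 -2. ] M [ 0.04 -0.01  0.03] w 0.438 t 6.55 joints [-0.3   0.31 -0.4   0.86 -0.    0.88]
```

```bash
python3 -m inch '[{"offset":[0,0,0.001],"dr":[0,0,0],"jaw":-0.3},{"offset":[0,0,0.002],"dr":[0,0,0],"jaw":-0.3},{"offset":[0,0,0.003],"dr":[0,0,0],"jaw":-0.3},{"offset":[0,0,0.004],"dr":[0,0,0],"jaw":-0.3}]'; python3 go.py 0.5045 -0.0757 0.14 22.7;  python3 -m inch '[{"offset":[0,0,0.001],"dr":[0,0,0],"jaw":-0.3},{"offset":[0,0,0.002],"dr":[0,0,0],"jaw":-0.3}]'; python3 go.py 0.5045 -0.0757 0.14 22.7
```

```text
t: 7.05
tool_pos: [0.5037, -0.0757, 0.1589]
ee_rot: [0.0, 0.554, 0.833, 0.001]
ft_force: [0.9, 1.8, -0.3]
width: 0.441
grasp_force: 61.0
offset [-0.0003  0.0007  0.0189] dr [ 0.05 -0.03  0.06]
pos [ 0.5037 -0.0757  0.1589] F [ 0.9  1.8 -0.3] M [ 0.46 -0.22  0.03] w 0.441 t 7.05 joints [-0.29  0.31 -0.41  0.85  0.    0.88]
t: 7.3
tool_pos: [0.5037, -0.0758, 0.1569]
ee_rot: [0.0, 0.554, 0.833, 0.0]
ft_force: [1.6, 2.6, -0.5]
width: 0.442
grasp_force: 61.0
offset [-0.0003  0.0007  0.0169] dr [ 0.04 -0.02  0.06]
pos [ 0.5037 -0.0758  0.1569] F [ 1.6  2.6 -0.5] M [ 0.59 -0.32  0.01] w 0.442 t 7.3 joints [-0.29  0.32 -0.41  0.84  0.    0.88]
```

```bash
python3 -m inch '[{"offset":[0.0003,0.0004,0.002],"dr":[0,0,0],"jaw":-0.3},{"offset":[0.0004,0.0005,0.004],"dr":[0,0,0],"jaw":-0.3},{"offset":[0.0004,0.0005,0.006],"dr":[0,0,0],"jaw":-0.3},{"offset":[0.0004,0.0005,0.008],"dr":[0,0,0],"jaw":-0.3}]'; python3 go.py 0.5045 -0.0757 0.14 22.7;  python3 -m inch '[{"offset":[0,0,0.001],"dr":[0,0,0],"jaw":-0.3},{"offset":[0,0,0.002],"dr":[0,0,0],"jaw":-0.3},{"offset":[0,0,0.003],"dr":[0,0,0],"jaw":-0.3}]'; python3 go.py 0.5045 -0.0757 0.14 22.7
```

```text
t: 7.8
tool_pos: [0.5036, -0.0755, 0.1487]
ee_rot: [-0.0, 0.554, 0.833, -0.0]
ft_force: [1.6, 0.1, -0.6]
width: 0.443
grasp_force: 61.0
offset [-0.0005  0.0007  0.0087] dr [-0.01  0.    0.04]
pos [ 0.5036 -0.0755  0.1487] F [ 1.6  0.1 -0.6] M [ 0.33 -0.23  0.02] w 0.443 t 7.8 joints [-0.29  0.33 -0.42  0.82 -0.    0.88]
t: 8.18
tool_pos: [0.5037, -0.0755, 0.1458]
ee_rot: [0.0, 0.554, 0.833, -0.0]
ft_force: [0.6, 1.4, -1.5]
width: 0.439
grasp_force: 61.0
offset [-0.0005  0.0007  0.0058] dr [-0.01  0.01  0.05]
pos [ 0.5037 -0.0755  0.1458] F [ 0.6  1.4 -1.5] M [ 0.31 -0.16 -0.02] w 0.439 t 8.18 joints [-0.29  0.33 -0.43  0.82 -0.    0.88]
```

Going smoothly. Now I'll feel for the seal in 1 mm steps.

```bash
P='import h;o=h.get_obs();print(o["tool_pos"].round(4),o["ft_force"].round(1))'
python3 -m inch '[{"offset":[0,0,0.001],"dr":[0,0,0],"jaw":-0.3}]' >/dev/null; python3 -c "$P"
python3 -m inch '[{"offset":[0,0,0.001],"dr":[0,0,0],"jaw":-0.3}]' >/dev/null; python3 -c "$P"
python3 -m inch '[{"offset":[0,0,0.001],"dr":[0,0,0],"jaw":-0.3}]' >/dev/null; python3 -c "$P"
python3 -m inch '[{"offset":[0,0,0.001],"dr":[0,0,0],"jaw":-0.3}]' >/dev/null; python3 -c "$P"
python3 -m inch '[{"offset":[0,0,0.001],"dr":[0,0,0],"jaw":-0.3}]' >/dev/null; python3 -c "$P"
```

```text
[ 0.5036 -0.0755  0.1448] [ 1.   1.8 -1.1]
[ 0.5037 -0.0755  0.1438] [ 0.4  2.1 -1.2]
[ 0.5037 -0.0755  0.143 ] [-1.4  1.4  6.4]
[ 0.5037 -0.0755  0.1425] [-2.2  1.7  7. ]
[ 0.5037 -0.0756  0.1418] [-2.7  2.3  9.1]
```

```bash
P='import h;o=h.get_obs();print(o["tool_pos"].round(4),o["ft_force"].round(1))'
python3 -m inch '[{"offset":[0,0,0.001],"dr":[0,0,0],"jaw":-0.3}]' >/dev/null; python3 -c "$P"
python3 -m inch '[{"offset":[0,0,0.001],"dr":[0,0,0],"jaw":-0.3}]' >/dev/null; python3 -c "$P"
python3 -m inch '[{"offset":[0,0,0.001],"dr":[0,0,0],"jaw":-0.3}]' >/dev/null; python3 -c "$P"
python3 -m inch '[{"offset":[0,0,0.001],"dr":[0,0,0],"jaw":-0.3}]' >/dev/null; python3 -c "$P"
```

```text
[ 0.5038 -0.0756  0.141 ] [-4.   2.  11.1]
[ 0.5037 -0.0756  0.1402] [-4.   1.4 11.8]
[ 0.5037 -0.0756  0.1394] [-4.8  1.6 14.3]
[ 0.5038 -0.0756  0.1386] [-4.6  3.3 16.2]
```

```bash
P='import h;o=h.get_obs();print(o["tool_pos"].round(4),o["ft_force"].round(1),o["width"])'
python3 -m inch '[{"offset":[0,0,0.001],"dr":[0,0,0],"jaw":-0.3},{"offset":[0,0,0.001],"dr":[0,0,0],"jaw":-0.3},{"offset":[0,0,0.001],"dr":[0,0,0],"jaw":-0.3}]' >/dev/null; python3 -c "$P"
python3 -m inch '[{"offset":[0,0,0.0005],"dr":[0,0,0],"jaw":-0.3},{"offset":[0,0,0.0005],"dr":[0,0,0],"jaw":-0.3},{"offset":[0,0,0.0005],"dr":[0,0,0],"jaw":-0.3}]' >/dev/null; python3 -c "$P"
```

```text
[ 0.5038 -0.0756  0.1378] [-5.2  2.1 15.2] 0.44391596182793747
[ 0.5038 -0.0756  0.1375] [-4.6  2.  17.7] 0.4427265799453894
```

```bash
python3 -m inch '[{"offset":[0,0,0],"dr":[0,0,0],"jaw":-0.1},{"offset":[0,0,0],"dr":[0,0,0],"jaw":0.1},{"offset":[0,0,0],"dr":[0,0,0],"jaw":0.3},{"offset":[0,0,-0.02],"dr":[0,0,0],"jaw":0.3},{"offset":[0,0,-0.06],"dr":[0,0,0],"jaw":0.3},{"offset":[0,0,-0.1],"dr":[0,0,0],"jaw":1},{"offset":[0,0,-0.1],"dr":[0,0,0],"jaw":1},{"offset":[0,0,-0.1],"dr":[0,0,0],"jaw":1}]'; python3 go.py 0.504 -0.0757 0.24 112.7; python3 go.py 0.504 -0.0757 0.24 -67.3
python3 - <<'E'
from h import *
im,d=get_image("side");np.savez("side2.npz",im=im,d=d)
cv2.imwrite("pics/s3.png",cv2.resize(im[110:230,270:430],(800,600),interpolation=cv2.INTER_CUBIC))
q=world("side",d).reshape(-1,3);r=np.hypot(q[:,0]-.5045,q[:,1]+.076)
x=q[(r<.018)&(q[:,2]<.18)];print("head top z",np.percentile(x[:,2],[25,50,75]).round(4),len(x),x.mean(0))
x=q[(r<.026)&(r>.0215)&(q[:,2]>.12)&(q[:,2]<.145)];print("rim",np.percentile(x[:,2],[50,75,90]).round(4),len(x))
E
```

```text
t: 11.05
tool_pos: [0.5033, -0.0754, 0.2346]
ee_rot: [-0.0, 0.554, 0.833, -0.0]
ft_force: [-0.3, -0.2, 0.1]
width: 0.998
grasp_force: 0.0
offset [-0.0005  0.0006 -0.0054] dr [-2.000e-02 -6.000e-02 -8.996e+01]
pos [ 0.5033 -0.0754  0.2346] F [-0.3 -0.2  0.1] M [0.03 0.02 0.07] w 0.998 t 11.05 joints [-0.29  0.25 -0.29  1.03 -0.    0.88]
offset [-0.0005  0.0006 -0.0054] dr [-6.000e-02  2.000e-02  9.004e+01]
pos [ 0.5033 -0.0754  0.2346] F [-0.3 -0.2  0.1] M [0.03 0.02 0.07] w 0.998 t 11.05 joints [-0.29  0.25 -0.29  1.03 -0.    0.88]
head top z [0.0483 0.1494 0.1547] 236 [ 0.50097888 -0.072587    0.10298332]
rim [0.1348 0.1367 0.1379] 75
```

View pics/s3.png

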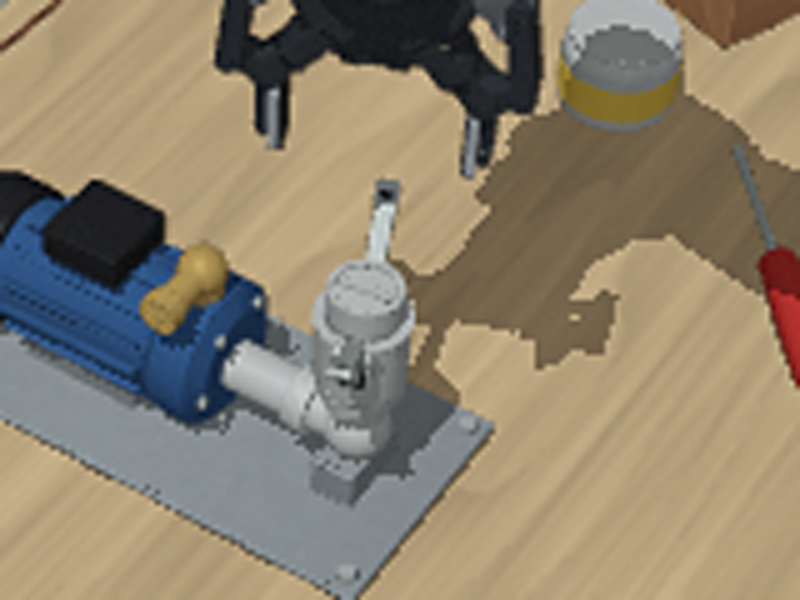

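The plug is standing in the coupler with its head just over the rim, at (365,300) in the crop, and both arms are still up. Next I'll turn the gripper onto the arm line.

```bash
python3 -m inch '[{"offset":[0,0,0],"dr":[0,0,-10],"jaw":1},{"offset":[0,0,0],"dr":[0,0,-20],"jaw":1},{"offset":[0,0,0],"dr":[0,0,-30],"jaw":1},{"offset":[0,0,0],"dr":[0,0,-40],"jaw":1},{"offset":[0,0,0],"dr":[0,0,-50],"jaw":1},{"offset":[0,0,0],"dr":[0,0,-60],"jaw":1},{"offset":[0,0,0],"dr":[0,0,-70],"jaw":1},{"offset":[0,0,0],"dr":[0,0,-80],"jaw":1},{"offset":[0,0,0],"dr":[0,0,-90],"jaw":1},{"offset":[0,0,0],"dr":[0,0,-90],"jaw":1}]'; python3 go.py 0.5043 -0.0765 0.18 112.7
```

```text
t: 12.35
tool_pos: [0.5028, -0.0752, 0.2339]
ee_rot: [-0.001, -0.196, 0.981, 0.001]
ft_force: [0.3, 0.0, 0.9]
width: 1.0
grasp_force: 0.0
offset [-0.001  -0.0018  0.0539] dr [ 0.1  -0.13 -0.08]
pos [ 0.5028 -0.0752  0.2339] F [0.3 0.  0.9] M [ 0.02 -0.01  0.01] w 1.0 t 12.35 joints [-0.29  0.25 -0.29  1.03 -0.   -0.69]
```

```bash
python3 -m inch '[{"offset":[0,0,0],"dr":[0,0,0],"jaw":1}]'; python3 go.py 0.5043 -0.0765 0.18 112.7
```

```text
t: 12.48
tool_pos: [0.5032, -0.0753, 0.2345]
ee_rot: [-0.001, -0.196, 0.981, 0.0]
ft_force: [-0.5, -0.3, 0.5]
width: 0.998
grasp_force: 0.0
offset [-0.0006 -0.0015  0.0545] dr [ 0.06 -0.07 -0.09]
pos [ 0.5032 -0.0753  0.2345] F [-0.5 -0.3  0.5] M [ 0.   -0.05 -0.  ] w 0.998 t 12.47 joints [-0.29  0.25 -0.29  1.03 -0.   -0.69]
```

```bash
python3 -m inch '[{"offset":[-0.0008,-0.0015,0.02],"dr":[0,0,0],"jaw":1},{"offset":[-0.0008,-0.0015,0.045],"dr":[0,0,0],"jaw":1},{"offset":[-0.0008,-0.0015,0.06],"dr":[0,0,0],"jaw":1},{"offset":[-0.0008,-0.0015,0.065],"dr":[0,0,0],"jaw":1},{"offset":[-0.0008,-0.0015,0.065],"dr":[0,0,0],"jaw":1}]'; python3 go.py 0.5043 -0.0765 0.15 112.7
python3 - <<'E'
from h import *
im,d=get_image("side")
cv2.imwrite("pics/s4.png",cv2.resize(im[110:230,270:430],(800,600),interpolation=cv2.INTER_CUBIC))
E
```

```text
t: 13.1
tool_pos: [0.5051, -0.0765, 0.1705]
ee_rot: [-0.0, -0.197, 0.98, 0.0]
ft_force: [0.5, -0.2, -0.0]
width: 0.999
grasp_force: 0.0
offset [0.0007 0.0003 0.0205] dr [ 0.   -0.    0.03]
pos [ 0.5051 -0.0765  0.1705] F [ 0.5 -0.2 -0. ] M [ 0.08 -0.01  0.  ] w 0.999 t 13.1 joints [-0.29  0.31 -0.39  0.88  0.   -0.69]
```

View pics/s4.png

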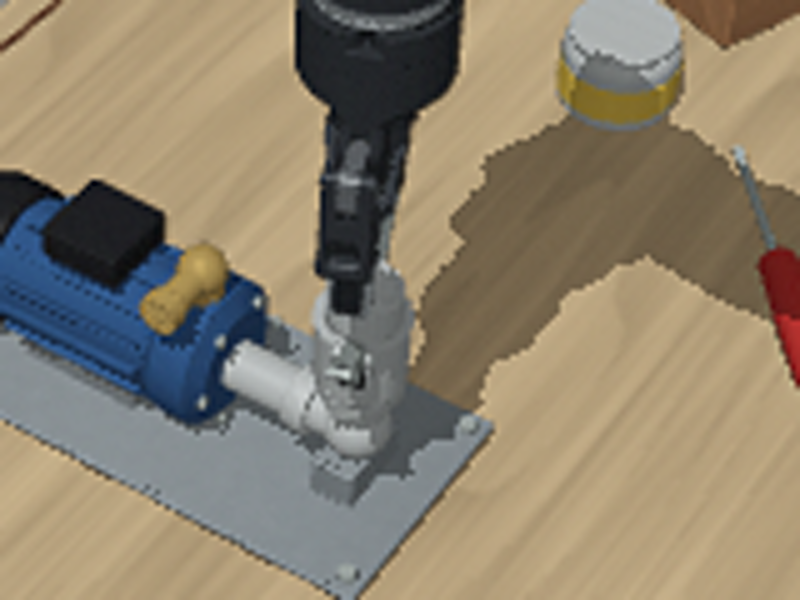

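The open gripper is lined up with the arms. The near finger is at (348,290) in the crop, directly above the near arm at (348,370). Now I'll push down in steps and watch the force.

```bash
P='import h;o=h.get_obs();print(o["tool_pos"].round(4),o["ft_force"].round(1),o["torque"].round(2),round(o["width"],3))'
python3 -m inch '[{"offset":[0,0,0.004],"dr":[0,0,0],"jaw":1},{"offset":[0,0,0.008],"dr":[0,0,0],"jaw":1}]' >/dev/null; python3 -c "$P"
python3 -m inch '[{"offset":[0,0,0.004],"dr":[0,0,0],"jaw":1}]' >/dev/null; python3 -c "$P"
python3 -m inch '[{"offset":[0,0,0.004],"dr":[0,0,0],"jaw":1}]' >/dev/null; python3 -c "$P"
python3 -m inch '[{"offset":[0,0,0.004],"dr":[0,0,0],"jaw":1}]' >/dev/null; python3 -c "$P"
python3 -m inch '[{"offset":[0,0,0.004],"dr":[0,0,0],"jaw":1}]' >/dev/null; python3 -c "$P"
```

```text
[ 0.5054 -0.0766  0.1626] [-0.5  0.1  0.7] [-0.03  0.06 -0.05] 1.001
[ 0.505  -0.0765  0.1582] [-0.  -0.  -0.1] [ 0.07 -0.   -0.05] 1.002
[ 0.505  -0.0765  0.1541] [ 0.  -0.1  0.7] [ 0.03 -0.04 -0.03] 0.995
[ 0.505  -0.0765  0.1501] [-0.1 -0.7  0.6] [ 0.01 -0.03  0.04] 1.0
[ 0.505  -0.0765  0.1461] [ 0.5  0.3 -0.8] [ 0.03 -0.01  0.  ] 1.001
```

```bash
P='import h;o=h.get_obs();print(o["tool_pos"].round(4),o["ft_force"].round(1),o["torque"].round(2),round(o["width"],3))'
python3 -m inch '[{"offset":[0,0,0.003],"dr":[0,0,0],"jaw":1}]' >/dev/null; python3 -c "$P"
python3 -m inch '[{"offset":[0,0,0.003],"dr":[0,0,0],"jaw":1}]' >/dev/null; python3 -c "$P"
python3 -m inch '[{"offset":[0,0,0.003],"dr":[0,0,0],"jaw":1}]' >/dev/null; python3 -c "$P"
python3 -m inch '[{"offset":[0,0,0.003],"dr":[0,0,0],"jaw":1}]' >/dev/null; python3 -c "$P"
python3 -m inch '[{"offset":[0,0,0.003],"dr":[0,0,0],"jaw":1}]' >/dev/null; python3 -c "$P"
```

```text
[ 0.5052 -0.0767  0.1434] [-1.1  0.3  4.8] [-0.2   0.11 -0.01] 0.999
[ 0.5057 -0.077   0.1409] [-0.5 -0.5  5.9] [-0.33 -0.05 -0.08] 1.001
[ 0.5061 -0.077   0.1384] [-1.5 -0.2 11.1] [-0.12  0.2   0.01] 1.002
[ 0.5064 -0.077   0.1357] [-0.9  0.3 12.1] [-0.04  0.18  0.02] 1.001
[ 0.5067 -0.077   0.133 ] [-0.9 -0.4 12.7] [-0.05  0.12  0.  ] 1.001
```

```bash
P='import h;o=h.get_obs();print(o["tool_pos"].round(4),o["ft_force"].round(1),o["torque"].round(2),round(o["width"],3))'
python3 -m inch '[{"offset":[0.0008,0,0.004],"dr":[0,0,0],"jaw":1}]' >/dev/null; python3 -c "$P"
python3 -m inch '[{"offset":[0.0005,0,0.004],"dr":[0,0,0],"jaw":1}]' >/dev/null; python3 -c "$P"
python3 -m inch '[{"offset":[0.0005,0,0.004],"dr":[0,0,0],"jaw":1}]' >/dev/null; python3 -c "$P"
python3 -m inch '[{"offset":[0,0,0.004],"dr":[0,0,0],"jaw":1}]' >/dev/null; python3 -c "$P"
python3 -m inch '[{"offset":[0,0,0.004],"dr":[0,0,0],"jaw":1}]' >/dev/null; python3 -c "$P"
```

```text
[ 0.5067 -0.0772  0.1293] [ 0.5  0.3 13.6] [ 0.16 -0.04  0.  ] 1.002
[ 0.5065 -0.0773  0.1256] [-0.2  3.5 15.8] [ 0.51  0.07 -0.  ] 1.002
[ 0.5063 -0.0771  0.1219] [ 0.9 -0.1 18.9] [ 0.03 -0.25 -0.01] 0.999
[ 0.5063 -0.077   0.1179] [ 0.8  2.6 14.4] [ 0.56  0.01 -0.02] 1.001
[ 0.5063 -0.0771  0.1136] [ 1.7  2.3 14.4] [ 0.51 -0.13 -0.03] 0.997
```

```bash
P='import h;o=h.get_obs();print(o["tool_pos"].round(4),o["ft_force"].round(1),o["torque"].round(2),round(o["width"],3))'
python3 -m inch '[{"offset":[0.0005,0.0005,0.004],"dr":[0,0,0],"jaw":1}]' >/dev/null; python3 -c "$P"
python3 -m inch '[{"offset":[0.0005,0,0.004],"dr":[0,0,0],"jaw":1}]' >/dev/null; python3 -c "$P"
python3 -m inch '[{"offset":[0,0,0.004],"dr":[0,0,0],"jaw":1}]' >/dev/null; python3 -c "$P"
python3 -m inch '[{"offset":[0,0,0.003],"dr":[0,0,0],"jaw":1}]' >/dev/null; python3 -c "$P"
python3 -m inch '[{"offset":[0,0,0.003],"dr":[0,0,0],"jaw":1}]' >/dev/null; python3 -c "$P"
```

```text
[ 0.5059 -0.0771  0.1096] [ 1.4  1.3 13. ] [ 0.27 -0.29  0.07] 0.997
[ 0.5052 -0.0773  0.1054] [ 1.8  1.1 10.2] [ 0.19 -0.23  0.07] 1.001
[ 0.5045 -0.0774  0.101 ] [0.4 0.7 9.3] [ 0.12 -0.13 -0.01] 1.001
[ 0.504  -0.0773  0.0975] [ 0.9 -0.1  7.6] [ 0.04 -0.02 -0.01] 0.997
[ 0.5036 -0.0773  0.0943] [ 0.4 -0.7  6.5] [ 0.03 -0.05  0.05] 0.999
```

```bash
P='import h;o=h.get_obs();print(o["tool_pos"].round(4),o["ft_force"].round(1),o["torque"].round(2),round(o["width"],3),round(o["grasp_force"],1))'
python3 -m inch '[{"offset":[0,0,0],"dr":[0,0,0],"jaw":0.9},{"offset":[0,0,0],"dr":[0,0,0],"jaw":0.85}]' 30 >/dev/null; python3 -c "$P"
python3 -m inch '[{"offset":[0,0,0],"dr":[0,0,0],"jaw":0.75},{"offset":[0,0,0],"dr":[0,0,0],"jaw":0.65}]' 30 >/dev/null; python3 -c "$P"
python3 -m inch '[{"offset":[0,0,0],"dr":[0,0,0],"jaw":0.55},{"offset":[0,0,0],"dr":[0,0,0],"jaw":0.45},{"offset":[0,0,0],"dr":[0,0,0],"jaw":0.45},{"offset":[0,0,0],"dr":[0,0,0],"jaw":0.45}]' 30 >/dev/null; python3 -c "$P"
```

```text
[ 0.5035 -0.0773  0.0942] [1.1 0.9 5.2] [ 0.06 -0.13  0.04] 0.929 2.8
[ 0.5033 -0.0773  0.0941] [ 1.3 -0.4  2.7] [-0.07 -0.23  0.02] 0.827 1.7
[ 0.5031 -0.0772  0.094 ] [1.1 0.  6.7] [ 0.08 -0.08 -0.01] 0.767 32.3
```

```bash
P='import h;o=h.get_obs();print(o["t"],o["tool_pos"].round(4),o["ft_force"].round(1),o["torque"].round(2),round(o["width"],3),round(o["grasp_force"],1))'
python3 -m inch '[{"offset":[0,0,0],"dr":[0,0,0],"jaw":0.3},{"offset":[0,0,0],"dr":[0,0,0],"jaw":0.3},{"offset":[0,0,0],"dr":[0,0,0],"jaw":0.3},{"offset":[0,0,0],"dr":[0,0,0],"jaw":0.3}]' 38 >/dev/null; python3 -c "$P"
python3 -m inch '[{"offset":[0,0,0],"dr":[0,0,0],"jaw":0.8},{"offset":[0,0,0],"dr":[0,0,0],"jaw":1},{"offset":[0,0,0],"dr":[0,0,0],"jaw":1},{"offset":[0,0,0],"dr":[0,0,0],"jaw":1},{"offset":[0,0,-0.02],"dr":[0,0,0],"jaw":1},{"offset":[0,0,-0.06],"dr":[0,0,0],"jaw":1},{"offset":[0,0,-0.12],"dr":[0,0,0],"jaw":1},{"offset":[0,0,-0.15],"dr":[0,0,0],"jaw":1},{"offset":[0,0,-0.15],"dr":[0,0,0],"jaw":1}]' >/dev/null; python3 -c "$P"
python3 - <<'E'
from h import *
ims=[]
im,d=get_image("side");ims.append(cv2.resize(im[130:220,300:380],(400,450),interpolation=cv2.INTER_CUBIC))
q=world("side",d).reshape(-1,3);r=np.hypot(q[:,0]-.5048,q[:,1]+.0762)
x=q[(r<.015)&(q[:,2]<.175)&(q[:,2]>.14)];print("head top z",np.percentile(x[:,2],[25,50,75]).round(4))
Z=np.load("side2.npz");q=world("side",Z["d"]).reshape(-1,3);r=np.hypot(q[:,0]-.5048,q[:,1]+.0762)
x=q[(r<.015)&(q[:,2]<.175)&(q[:,2]>.14)];print("before   z",np.percentile(x[:,2],[25,50,75]).round(4))
im2,_=get_image("top");ims.append(cv2.resize(im2[165:255,310:390],(400,450),interpolation=cv2.INTER_CUBIC))
cv2.imwrite("pics/s5.png",np.hstack(ims))
E
```

```text
17.275 [ 0.503  -0.0772  0.0941] [-0.2 -0.1  7.9] [0.08 0.07 0.05] 0.759 40.0
18.4 [ 0.5039 -0.0776  0.246 ] [ 0.7 -0.5 -1.4] [-0.05 -0.01  0.02] 1.004 0.0
head top z [0.153  0.1542 0.1554]
before   z [0.1535 0.1545 0.156 ]
```

View pics/s5.png

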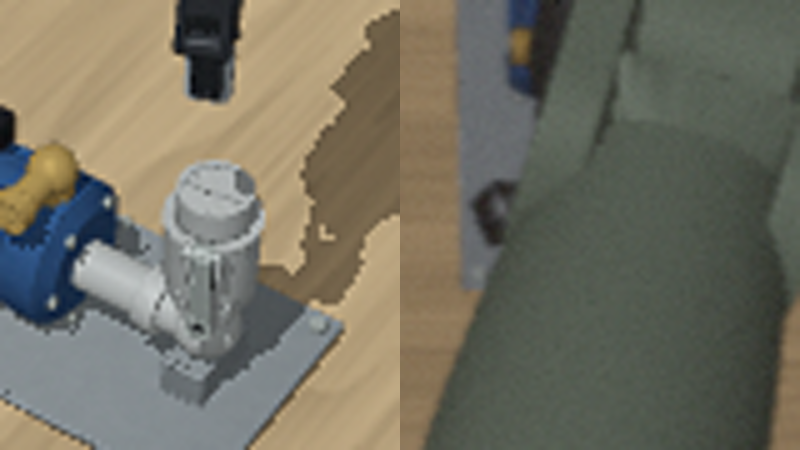

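The near arm hangs locked at (205,290) and the plug is still bedded. The far arm is hidden, so I'll move aside and check it from above.

```bash
python3 -m inch '[{"offset":[0.03,-0.035,0],"dr":[0,0,0],"jaw":1},{"offset":[0.065,-0.075,0],"dr":[0,0,0],"jaw":1},{"offset":[0.1,-0.115,0],"dr":[0,0,0],"jaw":1},{"offset":[0.135,-0.155,0],"dr":[0,0,0],"jaw":1},{"offset":[0.17,-0.19,0],"dr":[0,0,0],"jaw":1},{"offset":[0.2,-0.22,0],"dr":[0,0,0],"jaw":1},{"offset":[0.2,-0.22,0],"dr":[0,0,0],"jaw":1},{"offset":[0.2,-0.22,0],"dr":[0,0,0],"jaw":1}]'
python3 - <<'E'
from h import *
ims=[]
for n,(v,u) in(("top",(205,348)),("side",(178,342))):
    im,d=get_image(n);ims.append(cv2.resize(im[v-32:v+32,u-28:u+28],(400,457),interpolation=cv2.INTER_CUBIC))
    q=world(n,d).reshape(-1,3);a=np.radians(112.7);dx=q[:,:2]-[.5047,-.076];s=dx@[np.cos(a),np.sin(a)];t=dx@[-np.sin(a),np.cos(a)]
    k=(abs(t)<.006)&(abs(s)<.1)&(q[:,2]>.085)&(q[:,2]<.2);print(n,"s range",s[k].min().round(4),s[k].max().round(4))
    x=q[(np.hypot(*dx.T)<.015)&(q[:,2]>.14)];print("head z",np.median(x[:,2]).round(4))
    y=q[(np.hypot(*dx.T)<.026)&(np.hypot(*dx.T)>.0215)&(q[:,2]>.125)&(q[:,2]<.142)];print("rim",np.percentile(y[:,2],[50,90]).round(4))
cv2.imwrite("pics/s6.png",np.hstack(ims))
E
```

```text
t: 19.5
tool_pos: [0.4023, -0.3564, 0.2419]
ee_rot: [-0.001, -0.197, 0.98, 0.001]
ft_force: [0.2, -1.0, -1.0]
width: 0.998
grasp_force: 0.0
top s range -0.033 0.0329
head z 0.1526
rim [0.1349 0.138 ]
side s range -0.0221 0.0363
head z 0.1539
rim [0.1354 0.1382]
```

View pics/s6.png

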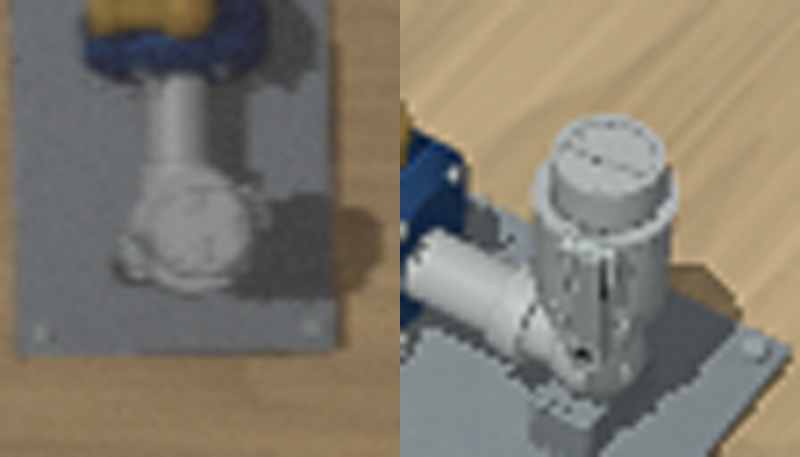

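From above, both arms lie against the coupler, at (128,255) and (258,212) in the crop. They reach ±33 mm from the axis, which matches the 66 mm given for both arms locked. The plug head sits flat, about 18 mm above the rim, so it is home. Handing in.

```bash
python3 -c "
from bench import *
print(close_job())"
```

```text
the job is handed in; nothing more can be done
None
```

The job is handed in: the dust plug is pressed onto its seal (peak about 19 N), both cam arms were brought down together, squeezed at up to 40 N and measured locked at ±33 mm, and the gripper is clear, at about 20 s.

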